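Lock the decorating wheel

ROBOT

A 6-joint arm with a two-finger parallel gripper is mounted at the origin on the work surface. World frame = base frame: x ahead of the robot, y to its left, z up, the work surface at z = 0. Lengths are in mm, angles in rad, forces in N, time in s.
With the tool pointing down it reaches from about 250 to 800 mm from the base axis. Payload 3.9 kg.
Tool frame: the origin (TCP) lies at the centre of the arm's flange, where the gripper is bolted on; the fingertips stand 173 mm ahead of it and the grasp point (between the pads) lies 155 mm ahead of it; z points along the fingers, y is the direction in which the jaws open and shut (so a half turn about z gives the same grasp; the last joint's range is limited). The gripper opens to 85 mm and grips with 20 to 120 N. Pads are 22 mm wide; open, the fingers measure 114 mm over their backs; the gripper's body (76 mm by 85 mm) begins 54 mm behind the grasp point. The pads swing forward as they close: fully open they stand 13 mm farther back than shut.
Start: joints at [1.332, 0.26, -0.138, 1.173, 0, 1.571], TCP at [124.178, 510.094, 404.704] pointing down, gripper open.
Joint ranges: [-2.78, 2.78], [-0.83, 1.72], [-1.28, 1.37], [-1.9, 2.12], [-1.57, 1.48], [-3.14, 3.14]. Speed limits (rad/s): [2.57, 2.57, 3.14, 3.14, 3.14, 3.14].

INTERFACE

Orientations are given as a rotation vector (axis times angle).
In Python, from workcell import * gives the robot as it stands.
- The arm moves only by the shell command python3 -m creep 'ROWS' [FORCE]. ROWS is JSON, a list of rows, each a list of 3 entries, a list of its own where there are three numbers: the shift along the world's x, y, z in mm, then the turn, a rotation vector about the world's x, y, z in degrees, then the finger opening in mm, from 0 to 85.4. In form: [[[tx, ty, tz], [ax, ay, az], hand], ...]. A call has 1 to 8 rows; each row shifts and turns the commanded pose from where the row before left it; what a row does not reach is not made up. A row lasts 1/10 s, in which the tool goes at most 50 mm and 8.59 degrees, less where a joint would pass 70% of its speed; a pose out of reach is approached as far as the arm can. A call is refused whole if a number of a shift passes 50 or a number of a turn 8.59, either way. A call with a gripper value outside its range is refused whole. The fingers move at their own pace and stop on an object; FORCE is the grip in N (left out, the last holds). Time passes only in rows, so rows that do not move let the fingers close. It gives the time, the measured TCP pose, the force and the opening at its end, in the units of the state.
- read_state(): the state, without advancing time (a new reading comes with each control period).
- grab_frame(name): name is "scene" or "top" or "wrist"; returns (picture, depth): 384x512x3 uint8, red, green, blue; 384x512 float32, mm along the optical axis (not along the pixel's ray), 0 where there is no reading.
- get_calibration(name): a dict with "mtx" (3x3 intrinsics, pixels), "dist_coeffs" ([k1, k2, p1, p2, k3] as OpenCV has them; the pictures are not rectified), "R" (3x3) and "t" (3): a world point X has camera coordinates R X + t. Camera axes: x right, y down, z forward; pixel columns grow to the right and rows downward; lengths in mm; the calibration is good to about 2 mm. A picture is of the moment at which its call begins: read the wrist's pose just before it. get_calibration takes no time and is no camera call; for the wrist camera it gives the pose at the moment of the call.
- finish_job(): hands the job in, once; it reports no verdict.
Trained networks look in the newest picture that a camera, given by its name, has taken for a name from the list of things; names that differ only in an ending like _2 or _b are one class to them, and where a whole thing is asked for, a point or a joint stands for the part that bears it (a point fixed in the world has none). Each returns a list of dicts, best first, with "score" (0 to 1); they miss things now and then, are a little off and sometimes report something else, mostly with a low value. They report only what shows in the picture. A call takes as long as a camera call. They do not tell look-alikes from the thing itself.
- spot_in(query, camera): "extent" ([centre column, centre row, width, height] in pixels, round what is visible of it).
- trace(query, camera): "pixels" (384x512 bool, what is visible of it) and "extent" ([centre column, centre row, width, height] in pixels, round what is visible of it).
The state is a dict: "time": time; "qpos": joint angles; "joint_vel": joint speeds; "tau": joint torques, N m; "position": TCP position; "ee_rot": TCP orientation; "ft_force": force on the tool from outside, world axes, zero at the start; "ft_torque": the same for the moment, N m; "finger_gap": finger opening in mm.
Only numpy, scipy, OpenCV 4.12 (cv2) and the standard library are available. Lean on these libraries where they do the work, as an engineer would, in place of code of your own. Each camera call takes 0.05 s, during which the arm holds its last target.

TASK

Lock the decorating wheel so that it cannot turn: push the blue wheel round with the fingertips (its wooden pegs are there to push on) until one of its yellow-edged slots faces the steel locking bar, then push the red tab so that the bar slides into the slot, fully home. Nothing needs gripping: leave the orange bowl standing in the middle of the wheel, pick nothing up, and leave the other things on the table where they are.

Things in the scene. Friction and masses are not known exactly. Their poses are not given: they have to be found in the camera images.
- stand: the fixed decorating wheel (banding wheel) stand: grey round foot, column and a grey arm that carries the guide of the locking bar. It stands at varying places and yaws and cannot move. Origin: on the vertical axis of the wheel, on the table top (z = 0). Its x axis (level) is the direction in which the locking bar is pushed; the bar lies on the -x side of the wheel. The guide is a 30 x 44 mm grey block at x = -142 to -112 mm, top 72 mm above the table
- wheel (a joint): angle of the blue wheel head (rad), counter-clockwise seen from above; it turns freely both ways without stops and stays where it is left (friction about 0.08 N m). 0 means that slot0 faces the bar; with slot1 it is -2.094 (or 4.189), with slot2 it is 2.094. The wheel is a disc of 200 mm diameter, underside 50 mm and top 65 mm above the table, with three slots 24 mm wide cut 30 mm deep into its rim, 120 degrees apart and edged in yellow on the top; any slot will do
- slot0 (a point): middle of the mouth of the first slot, on the wheel's rim 100 mm from the axis, at the top face (65 mm up); turns with the wheel
- slot1 (a point): the same for the second slot, 120 degrees counter-clockwise (seen from above) of slot0
- slot2 (a point): the same for the third slot, 240 degrees counter-clockwise of slot0
- peg0 (a point): centre of the top of a wooden finger peg standing on the wheel, 16 mm diameter, 34 mm tall (65 to 99 mm above the table), 82 mm from the axis, midway between slot0 and slot1; pushing it sideways turns the wheel
- peg1 (a point): the same, midway between slot1 and slot2
- peg2 (a point): the same, midway between slot2 and slot0
- axis_top (a point): fixed point on the wheel's axis, at the height of the wheel's top face (65 mm up)
- gate (a point): fixed point 100 mm from the axis, straight in front of the bar's nose, at 65 mm height: a slot is lined up when the middle of its mouth is here
- lock_bar (a joint): travel of the locking bar (m): 0 drawn fully back (nose 8 mm clear of the wheel's rim), 0.034 fully home at its stop in the slot. The bar is steel, 14 mm wide and 12 mm thick with a rounded nose; it slides towards the wheel's axis with about 2 N of friction, stays where it is left, and butts against the rim when no slot faces it
- tab (a point): middle of the top edge of the outer face (the face turned away from the wheel) of the red thumb tab at the bar's outer end; the tab is an upright plate 44 mm wide, 12 mm thick, from 44 to 100 mm above the table; moves with the bar. At travel 0 this point is 192 mm from the axis
- bowl: orange bowl, 90 mm across and 55 mm high, standing loose near the middle of the wheel, its rim 120 mm above the table; turns with the wheel. Origin: centre of its underside
- paint_red: red paint bottle, 36 mm diameter, 115 mm tall, standing beside the locking bar. Origin: centre of its underside
- paint_black: black paint bottle, 36 mm diameter, 115 mm tall, standing beside the locking bar on the other side. Origin: centre of its underside
- mug: white mug, 82 mm diameter, 98 mm tall, with a handle. Origin: centre of its underside
- brush_jar: glass jar of 72 mm diameter with brushes up to 185 mm above the table. Origin: centre of its underside
- putty_tub: green tub, 84 mm diameter, 45 mm tall. Origin: centre of its underside
- glasses_case: pink glasses case, 160 x 62 x 40 mm. Origin: centre of its underside
- palette: round white paint palette, 160 mm diameter, 8 mm thick. Origin: centre of its underside
Things that resemble listed ones, but are neither listed nor needed, are in the scene too. There is more than one size of the bowl; the one meant has the size given above.

How it is judged (in metres and radians):
On the way, in this order (a step that is already met when the one before it is completed fails the run):
1. a slot of the wheel faces the bar, to within 12 mm at the rim, while the bar is still drawn back (horizontal distance between any of slot0, slot1, slot2 and gate below 0.012 m and value of joint lock_bar below 0.007 m), for 0.1 s.
2. the bar is pushed fully home in the slot (horizontal distance between any of slot0, slot1, slot2 and gate below 0.009 m and value of joint lock_bar above 0.03 m), for 0.2 s.
At the end, for the whole second after the job is handed in: The locking bar is at least 30 mm in (of its 34 mm), inside a slot whose mouth is within 9 mm of the bar's line; wheel and bar are at rest, and the bowl stands upright on the wheel within 25 mm of its axis (all of step 2 and velocity of joint lock_bar between -0.01 and 0.01 m/s and velocity of joint wheel between -0.05 and 0.05 rad/s and horizontal distance between bowl and axis_top below 0.025 m and z of bowl in the frame of axis_top between -0.005 and 0.012 m and angle between bowl's own z axis and vertical below 0.15 rad and linear speed of bowl below 0.02 m/s); the robot touches nothing.
It fails at once if the bowl is lifted, tipped or pushed more than 25 mm off the wheel's middle (not (horizontal distance between bowl and axis_top below 0.025 m and z of bowl in the frame of axis_top between -0.005 and 0.012 m and angle between bowl's own z axis and vertical below 0.15 rad)).
It fails at once if another thing on the table is moved by more than 20 mm or picked up (distance of any of paint_red, paint_black, mug, brush_jar, putty_tub, glasses_case, palette from where it was at the start of the episode above 0.02 m).
It fails at once if another thing on the table is tipped (angle between any of paint_red, paint_black, mug, brush_jar, putty_tub, glasses_case, palette's own z axis and vertical above 0.3 rad).
It also fails if it takes over 45 s, if anything falls off the work surface, if the arm or the gripper's body presses on something with over 40 N, if the wrist force passes 120 N, or if a joint passes its speed limit or range.

## Working session

There is one attempt and no reset: what is moved stays moved. The work goes in short steps, Python scripts to look and compute and a shell command to move; the robot and the scene stay as the last step left them, time stands still between calls to the robot, and variables do not carry over. Pictures are saved under pics/ and viewed, and the job is handed in when it is done.

```bash
mkdir -p pics; python3 - <<'E'
from workcell import *
import cv2
s=read_state();print(s['time'],s['position'],s['ee_rot'],s['finger_gap'])
for n in ['scene','top']:
    p,d=grab_frame(n);cv2.imwrite(f'pics/{n}0.png',cv2.cvtColor(p,cv2.COLOR_RGB2BGR))
    import numpy as np;np.save(f'{n}_d.npy',d);np.save(f'{n}_p.npy',p)
    c=get_calibration(n);print(n,c)
E
```

```text
0.0 [124.07835991 509.77564685 403.85081415] [-3.74133775e-01 -3.11899382e+00  3.04535215e-03] 85.61638309814265
scene {'mtx': array([[491.22025567,   0.        , 254.81970787],
       [  0.        , 491.22025567, 193.05121022],
       [  0.        ,   0.        ,   1.        ]]), 'dist_coeffs': array([-0.08028404,  0.        ,  0.        ,  0.        ,  0.        ]), 'R': array([[ 0.75797988,  0.65199004,  0.0193775 ],
       [ 0.37758544, -0.41435569, -0.82809335],
       [-0.53187944,  0.63499476, -0.56025522]]), 't': array([-437.26862487, -160.15700165, 1735.08650494])}
top {'mtx': array([[409.76642877,   0.        , 259.10054776],
       [  0.        , 409.76642877, 188.95933585],
       [  0.        ,   0.        ,   1.        ]]), 'dist_coeffs': array([-0.13980955,  0.        ,  0.        ,  0.        ,  0.        ]), 'R': array([[-0.00481104, -0.99996317,  0.00710667],
       [-0.98736831,  0.00362471, -0.15840041],
       [ 0.15836881, -0.00777898, -0.98734938]]), 't': array([1.12973354e+00, 5.66466500e+02, 1.27048629e+03])}
```

View pics/scene0.png

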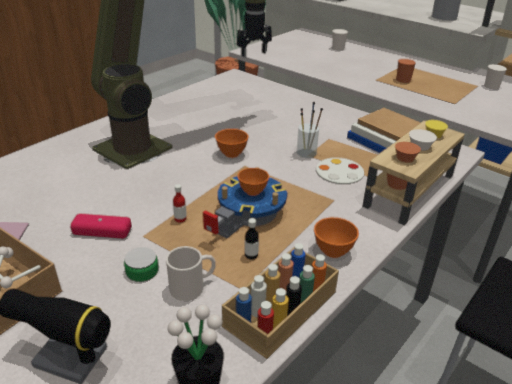

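View pics/top0.png

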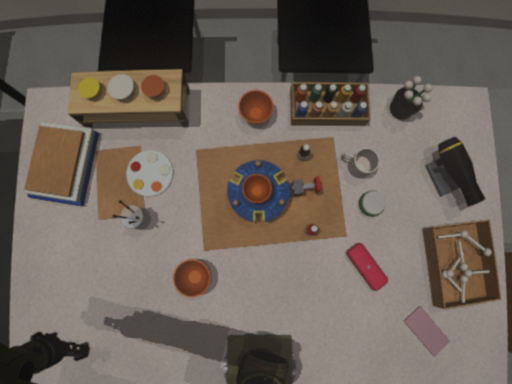

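```bash
cat > h.py <<'E'
import numpy as np,cv2
from workcell import *
def ray(c,u,v):
    x,y=cv2.undistortPoints(np.array([[[u,v]]],float),c['mtx'],c['dist_coeffs'])[0,0]
    d=c['R'].T@np.array([x,y,1]);o=-c['R'].T@c['t'];return o,d
def at(c,u,v,z):
    o,d=ray(c,u,v);return o+d*(z-o[2])/d[2]
def proj(c,X):
    p,_=cv2.projectPoints(np.array(X,float).reshape(-1,3),cv2.Rodrigues(c['R'])[0],c['t'],c['mtx'],c['dist_coeffs']);return p[:,0]
E
python3 - <<'E'
from h import *
p=np.load('top_p.npy')
cr=p[140:245,210:335]; cv2.imwrite('pics/topz.png',cv2.cvtColor(cv2.resize(cr,None,fx=6,fy=5.7,interpolation=cv2.INTER_CUBIC),cv2.COLOR_RGB2BGR))
p=np.load('scene_p.npy')
cr=p[155:275,160:300]; cv2.imwrite('pics/scz.png',cv2.cvtColor(cv2.resize(cr,None,fx=5,fy=5,interpolation=cv2.INTER_CUBIC),cv2.COLOR_RGB2BGR))
E
```

```text
(no output)
```

View pics/topz.png

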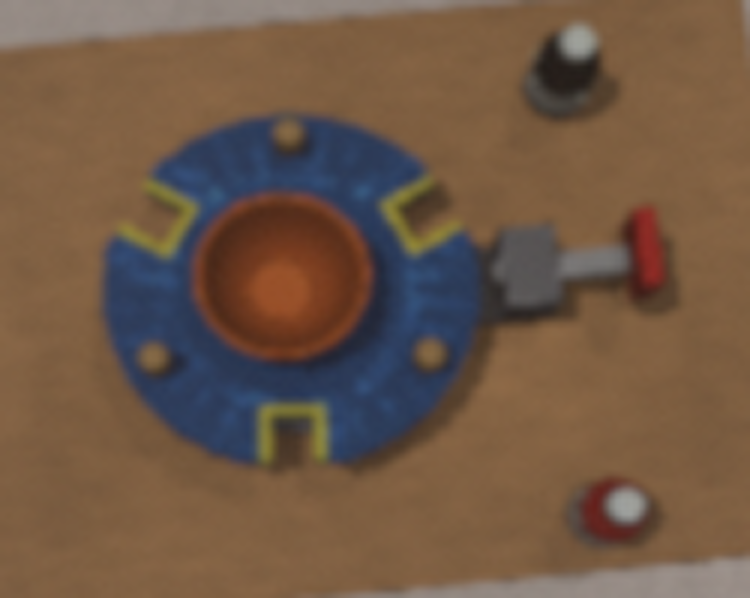

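View pics/scz.png

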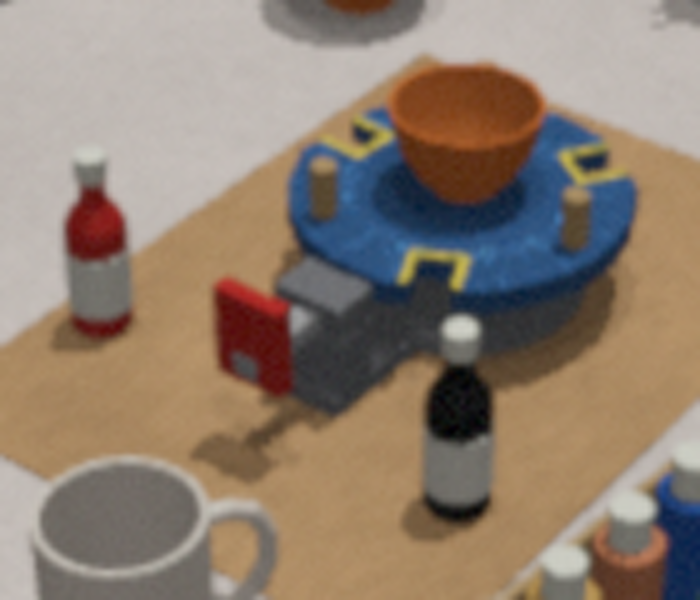

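```bash
python3 - <<'E'
from h import *
c=get_calibration('top')
f=lambda x,y,z: at(c,210+(x+.5)/6-.5,140+(y+.5)/5.7-.5,z)
P=np.array([f(288,131,99),f(153,355,99),f(431,350,99)])
print(P)
# circle through pegs
from scipy.optimize import least_squares
r=least_squares(lambda q:np.hypot(P[:,0]-q[0],P[:,1]-q[1])-82,P.mean(0)[:2]);print('axis pegs',r.x,r.fun)
S=np.array([f(137,210,65),f(445,205,65),f(293,462,65)])
r2=least_squares(lambda q:np.hypot(S[:,0]-q[0],S[:,1]-q[1])-100,P.mean(0)[:2]);print('axis slots',r2.x,r2.fun,S)
a=r.x
for n,X in zip('p0 p1 p2 s0 s1 s2'.split(),list(P)+list(S)):
    print(n,np.degrees(np.arctan2(X[1]-a[1],X[0]-a[0])),np.hypot(*(X[:2]-a)))
for n,(x,y,z) in dict(tabtopL=(643,208,100),tabtopR=(650,290,100),guideUL=(503,226,72),gUR=(553,226,72),gLL=(507,308,72),gLR=(558,304,72),bowl=(283,276,120)).items():
    X=f(x,y,z);print(n,X,np.hypot(*(X[:2]-a)),np.degrees(np.arctan2(X[1]-a[1],X[0]-a[0])))
for n,(x,y) in dict(black=(577,42),red=(627,506)).items(): print(n,f(x,y,115))
E
```

```text
[[641.00303777   3.47027078  99.        ]
 [518.05632163  72.90121549  99.        ]
 [520.21609888 -69.09278615  99.        ]]
axis pegs [559.38287938   2.51725541] [-0.37427798 -0.38023394 -0.37871143]
axis slots [557.46209963   1.13629094] [-5.44466335 -5.5612062  -5.54494931] [[603.9206529   83.49109965  65.        ]
 [606.19586654 -79.75688391  65.        ]
 [463.00775535   1.50159338  65.        ]]
p0 0.668968036562688 81.62572201690924
p1 120.41969817285192 81.619766055641
p2 -118.676249965703 81.6212885662884
s0 61.188033287609386 92.4141586598032
s1 -60.36064887385847 94.65986355062508
s2 -179.39620318019354 96.38047572820562
tabtopL [ 597.48896447 -179.92495038  100.        ] 186.37926970474692 -78.20243065811654
tabtopR [ 552.29679927 -182.29583902  100.        ] 184.94889133053772 -92.19575190384141
guideUL [ 592.8919626  -109.70921443   72.        ] 117.12232576294194 -73.37519093399311
gUR [ 592.81630265 -136.1492724    72.        ] 142.64010560832062 -76.44432821644654
gLL [ 546.90690134 -110.9717624    72.        ] 114.17270774099316 -96.27340070596276
gLR [ 549.03031308 -137.83872851   72.        ] 140.73726532979606 -94.21846049037138
bowl [557.39966889   6.41547533 120.        ] 4.3736989398520185 116.96461243798642
black [ 686.68158526 -146.06052042  115.        ]
red [ 434.70039806 -165.43437917  115.        ]
```

```bash
python3 -m creep '[[[35,-31,0],[0,0,0],0],[[35,-31,0],[0,0,0],0],[[35,-31,0],[0,0,0],0],[[35,-31,0],[0,0,0],0],[[35,-31,0],[0,0,0],0],[[35,-31,0],[0,0,0],0],[[35,-31,0],[0,0,0],0],[[35,-31,0],[0,0,0],0]]'
```

```text
time: 0.9
position: [405.2, 260.4, 404.5]
ee_rot: [-0.374, -3.119, 0.0]
ft_force: [-0.4, 0.5, 1.1]
finger_gap: 0.2
```

```bash
python3 -m creep '[[[35,-32,0],[0,0,0],0],[[35,-32,0],[0,0,0],0],[[35,-32,0],[0,0,0],0],[[35,-32,0],[0,0,0],0],[[35,-32,0],[0,0,0],0],[[35,-32,0],[0,0,0],0],[[34,-32,0],[0,0,0],0],[[0,0,0],[0,0,0],0]]'
python3 - <<'E'
from h import *
s=read_state();print(s['position'])
p,d=grab_frame('wrist');cv2.imwrite('pics/w1.png',cv2.cvtColor(p,cv2.COLOR_RGB2BGR))
np.save('w1d.npy',d)
c=get_calibration('wrist');np.savez('w1c.npz',**c)
E
```

```text
time: 1.7
position: [651.6, 34.0, 402.6]
ee_rot: [0.383, 3.117, -0.003]
ft_force: [-1.1, 1.0, -0.6]
finger_gap: -0.0
[651.60809633  33.97378477 402.61961485]
```

View pics/w1.png

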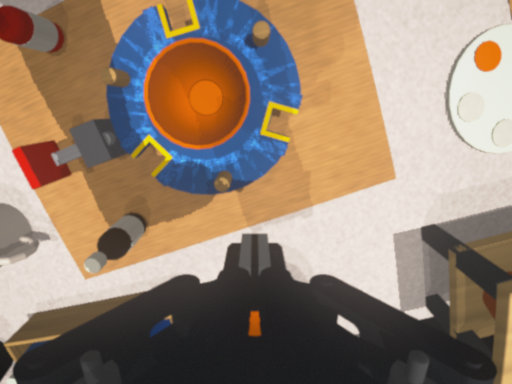

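The wrist picture shows the wheel with pegs at (222,178), (261,30) and (117,76), the nearest slot at (152,153), the guide at (95,142) and the tab at (42,165). I'll cross-check the positions with it.

```bash
python3 - <<'E'
from h import *
c=dict(np.load('w1c.npz'))
from scipy.optimize import least_squares
P=np.array([at(c,222,182,99),at(c,261,32,99),at(c,116,76,99)])
print(P)
r=least_squares(lambda q:np.hypot(P[:,0]-q[0],P[:,1]-q[1])-82,P.mean(0)[:2]);a=r.x;print(a,r.fun)
ang=lambda X:np.degrees(np.arctan2(X[1]-a[1],X[0]-a[0]))
print([ang(X) for X in P])
for n,(u,v,z) in dict(slot=(152,153,65),s2=(297,125,65),s3=(176,2,65),tabA=(15,150,100),tabB=(38,187,100),tabC=(66,178,100),g1=(68,128,72),g2=(84,165,72),g3=(118,157,72),g4=(104,120,72)).items():
    X=at(c,u,v,z);print(n,X.round(1),ang(X).round(1),np.hypot(*(X[:2]-a)).round(1))
i=cv2.imread('pics/w1.png')[0:210,0:310];cv2.imwrite('pics/w1z.png',cv2.resize(i,None,fx=2.5,fy=2.5,interpolation=cv2.INTER_CUBIC))
E
```

```text
[[636.88638702   6.27581907  99.        ]
 [517.65264389  73.73207198  99.        ]
 [519.80971662 -59.9337479   99.        ]]
[558.99343733   7.64472873] [-4.09502246 -4.04746227 -3.88332782]
[np.float64(-1.0068263359265595), np.float64(122.02794859910716), np.float64(-120.10624911873816)]
slot [595.5 -63.5  65. ] -62.8 80.0
s2 [604.4  91.6  65. ] 61.6 95.5
s3 [464.    4.7  65. ] -178.2 95.1
tabA [ 555.8 -183.3  100. ] -90.9 190.9
tabB [ 596.4 -175.8  100. ] -78.5 187.2
tabC [ 595.3 -142.6  100. ] -76.4 154.6
g1 [ 548.1 -138.8   72. ] -94.3 146.9
g2 [ 588.8 -137.1   72. ] -78.4 147.8
g3 [590.1 -97.5  72. ] -73.5 109.7
g4 [550.7 -98.2  72. ] -94.5 106.2
```

View pics/w1z.png

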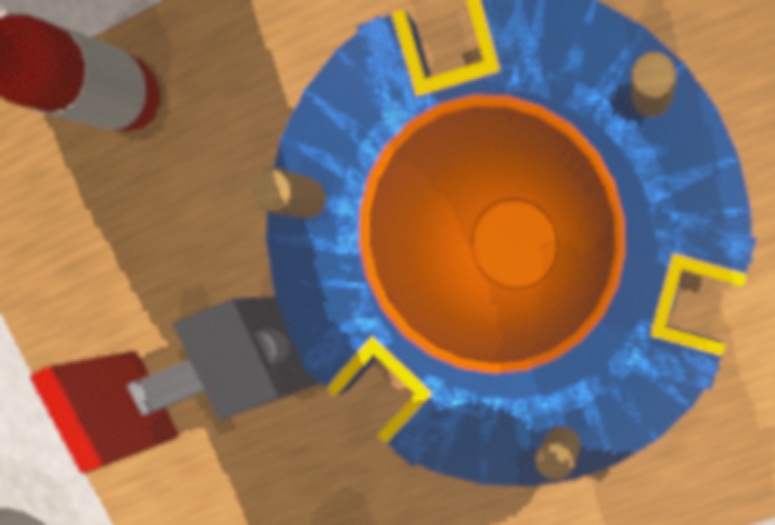

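```bash
python3 - <<'E'
from h import *
from scipy.optimize import least_squares
cw=dict(np.load('w1c.npz'));ct=get_calibration('top')
print('cam',-cw['R'].T@cw['t'], proj(cw,[558,2,0]))
zw=lambda x,y:((x+.5)/2.5-.5,(y+.5)/2.5-.5)
zt=lambda x,y:(210+(x+.5)/6-.5,140+(y+.5)/5.7-.5)
W=[zw(*q) for q in [(333,388),(373,342),(428,395),(383,437), (722,350),(655,333),(676,258),(745,280),(478,0),(494,69),(420,90),(398,12)]]
# order per slot: mouth,in,in,mouth going ccw world?  determine via sign
T=[zt(*q) for q in [(458,233),(418,248),(385,203),(432,180),(148,183),(195,208),(166,252),(122,233),(263,462),(263,408),(324,408),(322,462)]]
def slots(q,ccwseq):
    ax,ay,th,e,_=q;out=[]
    for k in ccwseq:
        t=th+k*2*np.pi/3
        for r,s in [(98,-1),(70-e,-1),(70-e,1),(98,1)]:
            h=12+e;out.append([ax+r*np.cos(t)-s*h*np.sin(t),ay+r*np.sin(t)+s*h*np.cos(t),65])
    return np.array(out)
def pegs(q):
    return np.array([[q[0]+82*np.cos(q[2]+a),q[1]+82*np.sin(q[2]+a),99] for a in (np.pi/3,-np.pi/3,np.pi)])
def bar(q):
    ax,ay,ph=q[0],q[1],q[4]
    u=np.array([np.cos(ph),np.sin(ph)]);n=np.array([-u[1],u[0]])
    L=[(112,-22,72),(142,-22,72),(142,22,72),(112,22,72),(192,-22,100),(192,22,100)]
    return np.array([[*(np.array([ax,ay])+l*u+s*n),z] for l,s,z in L])
BW=[zw(*q) for q in [(240,300),(175,323),(225,417),(278,395),(35,375),(88,470)]]
BT=[zt(*q) for q in [(507,308),(558,304),(553,226),(503,226),(660,293),(653,207)]]
PW=[zw(*q) for q in [(556,465),(272,190),(654,68)]]
PT=[zt(*q) for q in [(288,131),(431,350),(153,355)]]
for c,S,B,PP,nm in [(cw,W,BW,PW,'w'),(ct,T,BT,PT,'t')]:
    for seq in ([0,1,2],[0,2,1]):
      for rev in (0,1):
        Sx=np.array(S).reshape(3,4,2); Sx=Sx[:,::-1] if rev else Sx; Sx=Sx.reshape(-1,2)
        f=lambda q:np.r_[(proj(c,slots(q,seq))-Sx).ravel(),(proj(c,bar(q))-B).ravel(),(proj(c,pegs(q))-PP).ravel()]
        r=least_squares(f,[559,3,np.radians(-60),2,np.radians(-85)],loss='soft_l1')
        if r.cost<200: print(nm,seq,rev,r.x[:2],np.degrees(r.x[[2,4]]),r.x[3],r.cost,f(r.x).reshape(-1,2).round(1).tolist())
E
```

```text
cam [578.75385531  53.12232211 371.38153983] [[210.16613903 102.71335245]]
w [0, 1, 2] 0 [557.48004485   4.79457611] [-59.28164682 -84.45725005] 3.2893888583566415 35.360318167692256 [[-1.8, 2.6], [0.6, -0.0], [0.4, -0.7], [-0.3, 2.7], [3.0, 1.0], [1.0, -0.4], [0.8, 0.1], [2.7, -0.1], [-2.0, -7.1], [1.1, -0.6], [0.6, 0.2], [-0.6, -2.2], [-2.5, -1.1], [-1.1, 0.2], [-2.0, 1.7], [1.1, 1.0], [-3.7, -0.0], [-3.2, 2.6], [0.2, -1.1], [-0.3, -0.3], [0.9, 2.1]]
t [0, 1, 2] 0 [559.42343475   2.49048716] [-59.4327833  -85.30184625] 3.1273448763473732 5.949473983980482 [[1.0, -1.8], [-0.7, 0.5], [-0.2, 0.3], [0.3, -0.6], [-0.8, -0.5], [-0.2, -0.2], [-0.0, 0.3], [-1.2, -1.1], [0.2, 0.6], [0.0, 0.1], [-0.5, 0.0], [0.0, 0.4], [-0.0, 0.1], [0.9, -0.0], [0.3, -0.1], [-0.7, 0.7], [1.0, -0.8], [0.6, 0.3], [0.1, -0.1], [-0.0, 0.4], [-0.1, 0.1]]
t [0, 1, 2] 1 [559.07024086   2.88303907] [-59.38035408 -85.18486059] -21.529014912900617 60.85228412000543 [[1.1, 1.0], [7.2, -2.0], [4.8, -4.9], [-0.1, -3.2], [-0.5, -2.5], [-6.1, -4.8], [-7.9, -2.2], [-1.8, 1.2], [-1.9, 0.6], [-2.3, 8.0], [1.8, 8.1], [1.9, 0.7], [-0.1, 0.1], [0.8, -0.0], [0.2, -0.0], [-0.9, 0.8], [0.9, -0.8], [0.5, 0.3], [-0.1, -0.0], [-0.2, 0.4], [-0.2, 0.2]]
```

```bash
python3 -m creep '[[[0,0,-40],[0,0,0],0],[[0,0,-40],[0,0,0],0],[[0,0,-40],[0,0,0],0],[[0,0,-30],[0,0,0],0],[[0,0,0],[0,0,0],0],[[0,0,0],[0,0,0],0]]'
python3 - <<'E'
from h import *
p,d=grab_frame('wrist');cv2.imwrite('pics/w2.png',cv2.cvtColor(p,cv2.COLOR_RGB2BGR))
E
```

```text
time: 2.35
position: [647.5, 38.8, 254.9]
ee_rot: [-0.373, -3.118, 0.0]
ft_force: [1.4, -0.4, 0.5]
finger_gap: 0.3
```

View pics/w2.png

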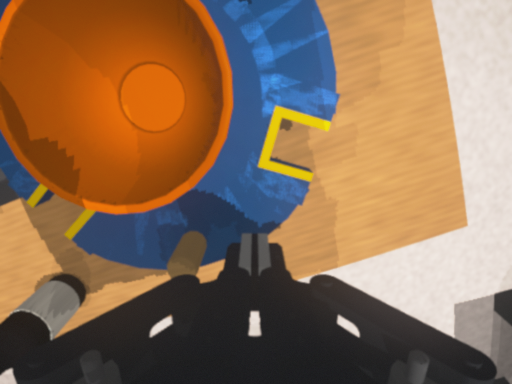

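```bash
python3 -m creep '[[[0,-7,0],[0,0,0],0],[[0,-6,0],[0,0,0],0],[[-1,-6,0],[0,0,0],0],[[-2,-6,0],[0,0,0],0],[[-2,-6,0],[0,0,0],0],[[-3,-6,0],[0,0,0],0],[[0,0,0],[0,0,0],0],[[0,0,0],[0,0,0],0]]'
python3 - <<'E'
from h import *
for n in ('wrist','top'):
    p,d=grab_frame(n)
    if n=='top': p=cv2.resize(p[140:245,210:335],None,fx=6,fy=5.7,interpolation=cv2.INTER_CUBIC)
    cv2.imwrite(f'pics/{n}3.png',cv2.cvtColor(p,cv2.COLOR_RGB2BGR))
E
```

```text
time: 3.2
position: [639.5, 0.6, 254.3]
ee_rot: [-0.375, -3.117, 0.001]
ft_force: [0.4, 0.7, 1.0]
finger_gap: -0.1
```

View pics/wrist3.png

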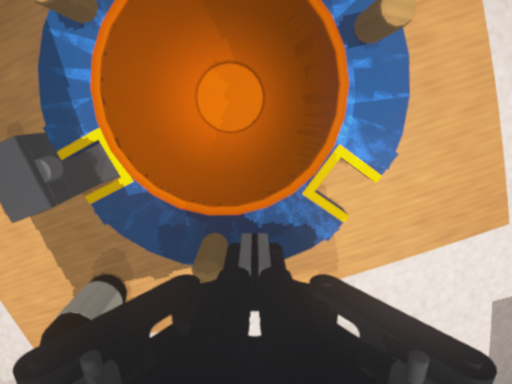

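View pics/top3.png

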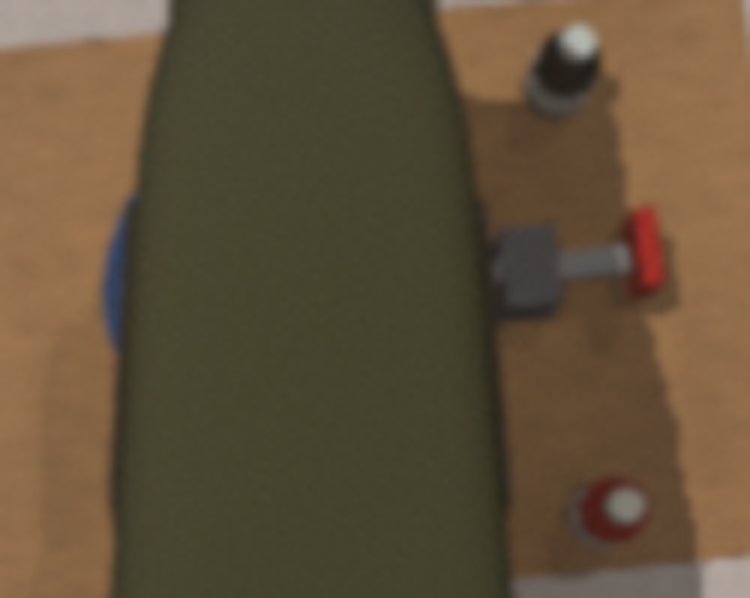

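```bash
cat > fit.py <<'E'
from h import *
from scipy.optimize import least_squares
def fit(c,pts,th0,guide=None):
    # pts: list of (k, corner idx(0 mouth-,1 in-,2 in+), u,v)
    def f(q):
        ax,ay,th,e=q;out=[]
        for k,i,u,v in pts:
            if k=='g':
                continue
            t=th+k*2*np.pi/3; r,s=[(98,-1),(70-3.2,-1),(70-3.2,1),(98,1)][i];h=15.2
            X=[ax+r*np.cos(t)-s*h*np.sin(t),ay+r*np.sin(t)+s*h*np.cos(t),65]
            out+=list(proj(c,X)[0]-[u,v])
        return np.r_[out,0*e]
    r=least_squares(f,[559,3,np.radians(th0),0],loss='soft_l1')
    return r.x[:2],np.degrees(r.x[2]),r.fun.round(1)
E
python3 - <<'E'
from fit import *
c=get_calibration('wrist')
# slot near bar: k=0: minus side (s=-1) = towards robot (-x): in- (97,132), in+ (130,183)
print(fit(c,[(0,1,97,130),(0,2,130,182),(1,1,305,192),(1,2,341,147),(1,0,345,219),(1,3,380,180)],-80))
for u,v in [(0,137),(44,134),(68,205),(9,219)]: print(at(c,u,v,72))
E
```

```text
(array([559.52384776,   1.33149129]), np.float64(-77.82788867064083), array([ 0.8,  0.6, -2.8, -2.5, -0.3, -0.1, -2.8,  0.4,  2.1,  1.8,  1. ,
       -1. ,  0. ]))
[ 547.76592643 -118.98379043   72.        ]
[553.14392319 -93.02786861  72.        ]
[593.16865596 -96.05553789  72.        ]
[ 592.50009001 -136.20062141   72.        ]
```

```bash
python3 -m creep '[[[-2,-4,0],[0,0,0],0],[[-1,-4,0],[0,0,0],0],[[-1,-3,0],[0,0,0],0],[[0,0,0],[0,0,0],0],[[0,0,0],[0,0,0],0]]'
python3 - <<'E'
from h import *
p,d=grab_frame('wrist');cv2.imwrite('pics/wrist4.png',cv2.cvtColor(p,cv2.COLOR_RGB2BGR))
E
```

```text
time: 3.8
position: [636.0, -10.2, 254.7]
ee_rot: [-0.375, -3.119, 0.001]
ft_force: [-0.1, -0.5, -0.7]
finger_gap: -0.2
```

View pics/wrist4.png

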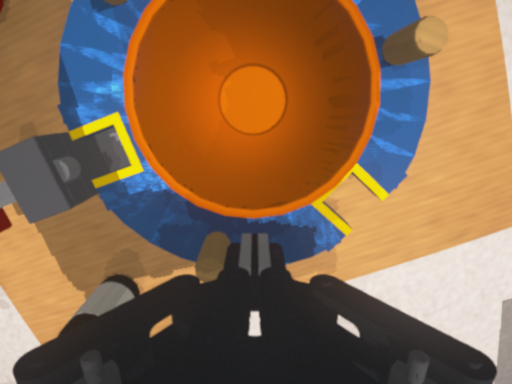

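```bash
python3 -m creep '[[[3,12,0],[0,0,0],0],[[0,0,40],[0,0,0],0],[[0,0,40],[0,0,0],0],[[0,-30,30],[0,0,8],0],[[-8,-45,0],[0,0,8],0],[[-10,-45,0],[0,0,3],0],[[-15,-45,0],[0,0,0],0],[[-15,-45,0],[0,0,0],0]]'
python3 -m creep '[[[-13,-10,0],[0,0,0],0],[[0,0,0],[0,0,0],0],[[0,0,0],[0,0,0],0]]'
python3 - <<'E'
from h import *
p,d=grab_frame('wrist');cv2.imwrite('pics/wrist5.png',cv2.cvtColor(p,cv2.COLOR_RGB2BGR))
p,d=grab_frame('top')
p=cv2.resize(p[140:245,210:335],None,fx=6,fy=5.7,interpolation=cv2.INTER_CUBIC)
cv2.imwrite('pics/top5.png',cv2.cvtColor(p,cv2.COLOR_RGB2BGR))
p,d=grab_frame('scene')
p=cv2.resize(p[155:275,160:300],None,fx=5,fy=5,interpolation=cv2.INTER_CUBIC)
cv2.imwrite('pics/scene5.png',cv2.cvtColor(p,cv2.COLOR_RGB2BGR))
E
```

```text
time: 4.65
position: [591.1, -208.6, 364.9]
ee_rot: [-0.148, 3.137, -0.0]
ft_force: [0.6, -0.6, -0.3]
finger_gap: 0.3
time: 4.95
position: [578.4, -217.1, 364.8]
ee_rot: [-0.146, 3.138, 0.001]
ft_force: [0.7, 0.3, -0.1]
finger_gap: -0.1
```

View pics/wrist5.png

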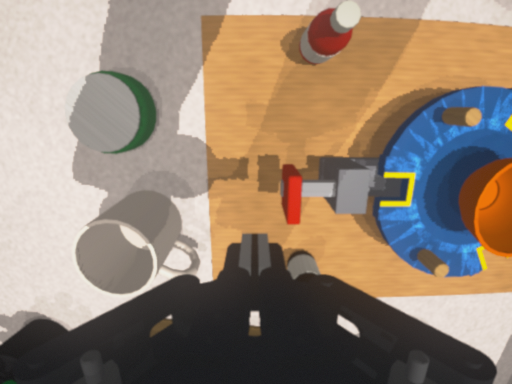

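View pics/top5.png

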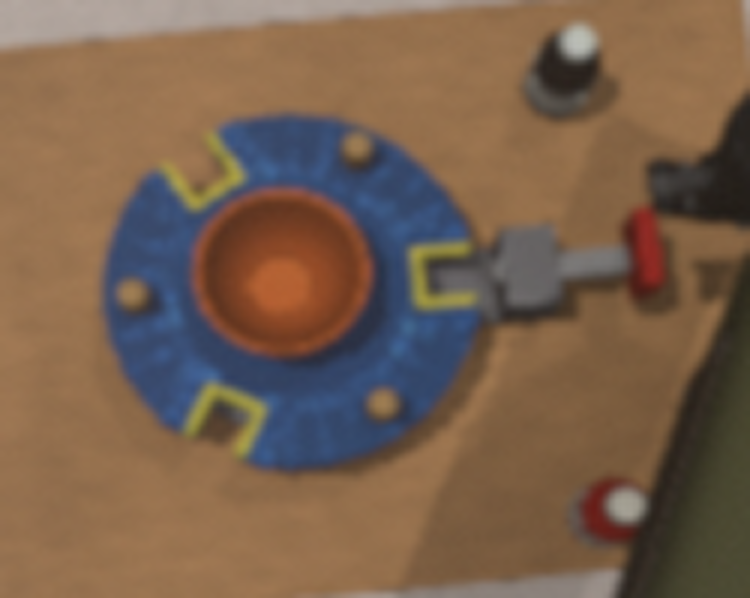

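View pics/scene5.png

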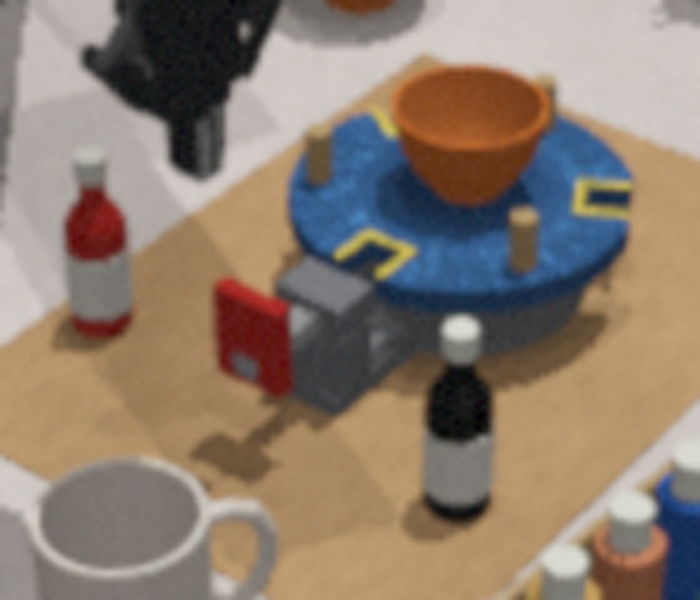

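The top picture shows the slot at zoomed (440,275) facing the guide at (527,268). I'll measure the alignment.

```bash
python3 - <<'E'
from fit import *
c=get_calibration('top');z=lambda x,y:(210+(x+.5)/6-.5,140+(y+.5)/5.7-.5)
f=lambda L:[(k,i,*z(x,y)) for k,i,x,y in L]
print(fit(c,f([(0,0,474,301),(0,1,419,306),(0,2,411,249),(0,3,468,245),(1,1,241,177),(1,2,197,208),(2,1,208,385),(2,2,266,405),(1,0,211,135),(1,3,165,168),(2,0,190,433),(2,3,240,455)]),-85))
a=np.array([559.4,2.5])
for x,y in [(357,147),(383,400),(134,291)]:
    X=at(c,*z(x,y),99)[:2]-a;print(np.degrees(np.arctan2(X[1],X[0])),np.hypot(*X))
cw=get_calibration('wrist')
print(fit(cw,[(0,1,413,206),(0,2,413,173),(0,0,378,206),(0,3,379,173)],-85))
for u,v,zz in [(283,165,100),(288,223,100),(338,168,72),(336,213,72),(368,170,72),(368,213,72)]:print(at(cw,u,v,zz))
E
```

```text
(array([559.55704766,   2.14318447]), np.float64(-85.0036341517811), array([ 0.8, -0.3,  0.2, -0.3,  0.5,  0.2,  0.8,  0.1,  0.1, -0.2, -0.4,
       -0.2,  0.5,  0.1, -0.4,  0.6, -0.5, -0.6, -0.6, -1. , -0.7,  0.6,
       -0.2,  0.8,  0. ]))
-25.585112715482257 80.44426735066195
-144.7139589556275 80.97962108329226
94.62942831063656 80.55638513069769
(array([565.42047681,   4.29520606]), np.float64(-71.10825504302395), array([-3.1, -9.6, -0.9, 51.3,  0.9, -2.6,  3.1, 58.2,  0. ]))
[ 547.9254444 -196.1546686  100.       ]
[ 597.71666642 -185.6328329   100.        ]
[ 550.753268   -142.29257448   72.        ]
[ 594.20525972 -136.47104902   72.        ]
[ 549.81109361 -114.08140518   72.        ]
[ 591.32093703 -105.35672858   72.        ]
```

```bash
python3 -m creep '[[[-3,-6,0],[0,0,0],0],[[0,0,-40],[0,0,0],0],[[0,0,-45],[0,0,0],0],[[0,0,-40],[0,0,0],0],[[0,0,0],[0,0,0],0],[[0,0,0],[0,0,0],0]]'
python3 - <<'E'
from h import *
p,d=grab_frame('wrist');cv2.imwrite('pics/wrist6.png',cv2.cvtColor(p,cv2.COLOR_RGB2BGR))
E
```

```text
time: 5.7
position: [575.2, -223.6, 239.7]
ee_rot: [0.147, -3.137, -0.001]
ft_force: [0.1, -0.9, 0.9]
finger_gap: -0.4
```

View pics/wrist6.png

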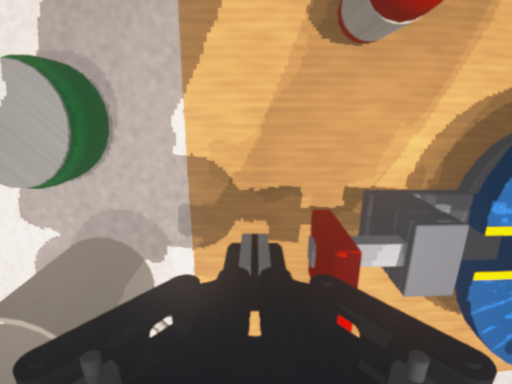

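```bash
python3 -m creep '[[[0,7,0],[0,0,0],0],[[-1,6,0],[0,0,0],0],[[0,6,0],[0,0,0],0],[[-1,6,0],[0,0,0],0],[[0,5,0],[0,0,0],0],[[-1,5,0],[0,0,0],0],[[0,5,0],[0,0,0],0],[[-1,4,0],[0,0,0],0]]'
python3 - <<'E'
from h import *
p,d=grab_frame('wrist');cv2.imwrite('pics/wrist7.png',cv2.cvtColor(p,cv2.COLOR_RGB2BGR));print(read_state()['ft_force'])
E
```

```text
time: 6.55
position: [571.4, -179.6, 239.8]
ee_rot: [-0.146, 3.138, -0.0]
ft_force: [1.5, -1.3, -0.2]
finger_gap: -0.2
[ 1.36839397 -1.04008211  0.17426162]
```

View pics/wrist7.png

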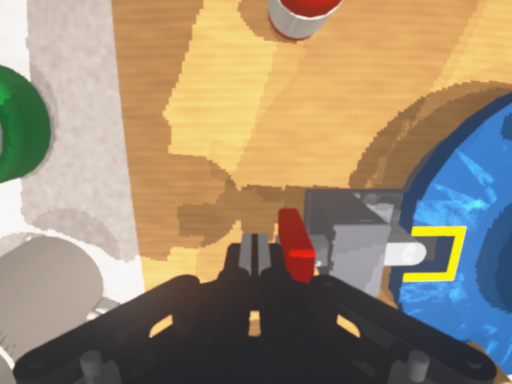

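```bash
python3 -m creep '[[[0,3,0],[0,0,0],0],[[-1,3,0],[0,0,0],0],[[0,2,0],[0,0,0],0],[[0,0,0],[0,0,0],0]]'
python3 -m creep '[[[0,2,0],[0,0,0],0],[[0,1,0],[0,0,0],0],[[0,0,0],[0,0,0],0]]'
python3 - <<'E'
from h import *
p,d=grab_frame('wrist');cv2.imwrite('pics/wrist8.png',cv2.cvtColor(p,cv2.COLOR_RGB2BGR));print(read_state()['ft_force'])
E
```

```text
time: 7.0
position: [570.0, -171.5, 239.5]
ee_rot: [0.146, -3.138, -0.001]
ft_force: [0.5, -1.5, 0.5]
finger_gap: -0.0
time: 7.3
position: [569.9, -169.4, 239.6]
ee_rot: [0.145, -3.137, 0.003]
ft_force: [-0.6, -5.0, 0.2]
finger_gap: 0.2
[-0.72732877 -4.5040842  -0.15330557]
```

View pics/wrist8.png

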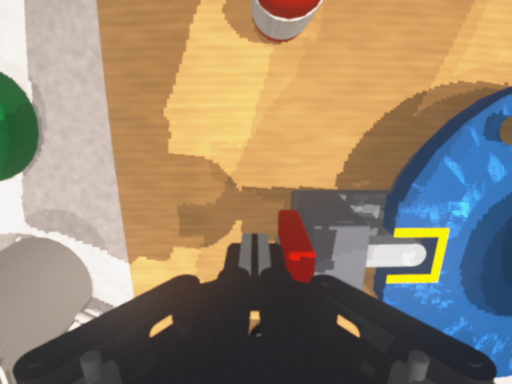

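```bash
python3 -m creep '[[[0,2,0],[0,0,0],0],[[0,0,0],[0,0,0],0],[[0,0,0],[0,0,0],0]]'
python3 -m creep '[[[0,2,0],[0,0,0],0],[[0,0,0],[0,0,0],0],[[0,0,0],[0,0,0],0]]'
```

```text
time: 7.65
position: [569.9, -168.7, 239.7]
ee_rot: [0.143, -3.137, 0.008]
ft_force: [-0.2, -10.7, -1.2]
finger_gap: 0.0
time: 7.95
position: [570.0, -168.0, 239.8]
ee_rot: [0.141, -3.137, 0.014]
ft_force: [-1.3, -15.4, -1.6]
finger_gap: 0.0
```

```bash
python3 -m creep '[[[0,-10,0],[0,0,0],0],[[1,-20,0],[0,0,0],0],[[0,0,40],[0,0,0],0],[[0,0,45],[0,0,0],0],[[0,0,45],[0,0,0],0],[[0,-40,0],[0,0,0],0],[[0,0,0],[0,0,0],0],[[0,0,0],[0,0,0],0]]'
python3 - <<'E'
from h import *
p,d=grab_frame('wrist');cv2.imwrite('pics/wrist9.png',cv2.cvtColor(p,cv2.COLOR_RGB2BGR));print(read_state()['ft_force'])
p,d=grab_frame('top')
p=cv2.resize(p[140:245,210:335],None,fx=6,fy=5.7,interpolation=cv2.INTER_CUBIC)
cv2.imwrite('pics/top9.png',cv2.cvtColor(p,cv2.COLOR_RGB2BGR))
p,d=grab_frame('scene')
p=cv2.resize(p[155:275,160:300],None,fx=5,fy=5,interpolation=cv2.INTER_CUBIC)
cv2.imwrite('pics/scene9.png',cv2.cvtColor(p,cv2.COLOR_RGB2BGR))
E
```

```text
time: 8.75
position: [570.8, -235.0, 369.3]
ee_rot: [0.144, -3.138, -0.004]
ft_force: [-0.7, -0.9, 0.1]
finger_gap: -0.0
[ 0.19838503 -0.15460692 -0.46861763]
```

View pics/wrist9.png

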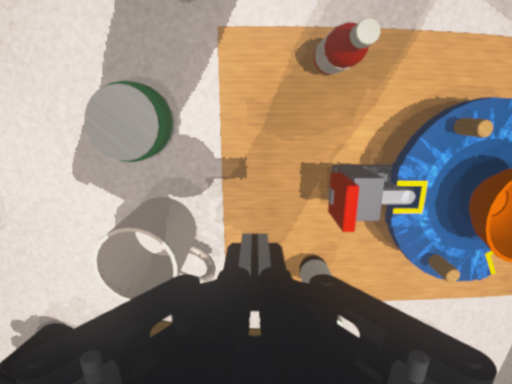

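View pics/top9.png

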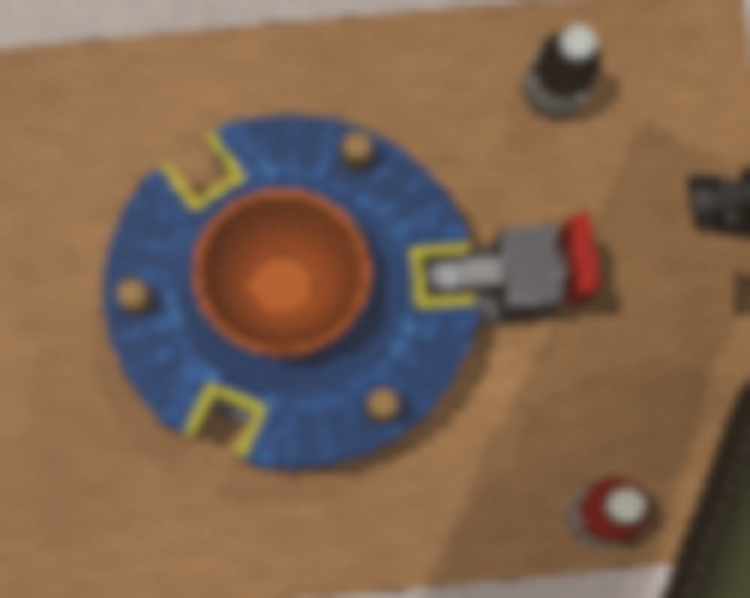

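View pics/scene9.png

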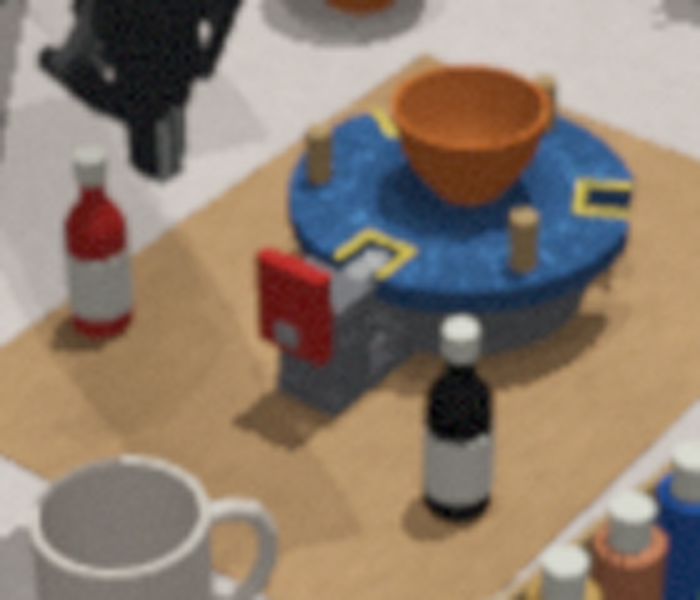

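```bash
python3 - <<'E'
from h import *
c=get_calibration('top');z=lambda x,y:(210+(x+.5)/6-.5,140+(y+.5)/5.7-.5)
for x0,x1 in [((643,208),(580,213)),((650,290),(587,296)),((660,250),(597,255))]:
    print(at(c,*z(*x1),100)-at(c,*z(*x0),100))
finish_job()
E
```

```text
[-2.69219279 32.81219994  0.        ]
[-3.15720151 32.64310467  0.        ]
[-2.65117982 32.74251911  0.        ]
the job is handed in; nothing more can be done
```

The decorating wheel is locked: the bar is in a slot and against its stop. I handed the job in at about 9 s of the 45 s; no verdict is reported.

- **Wheel:** I pushed the far peg with the closed fingertips and turned the wheel about 26° clockwise. The top camera then put the slot at −85.0°, against about −85.2° for the bar.
- **Bar:** I pushed the red tab until the force climbed to about 15 N while the tab hardly moved, which is the stop. The tab's shift in the top pictures measures about 33 mm of the 34 mm travel.
- **At the end:** the last pictures show the nose inside the yellow-edged slot, the bowl upright and centred, and both bottles, the mug and the tub where they were. I did not re-check the brush jar, glasses case or palette after the pushes. The arm never worked near them. The gripper is clear, with the wrist force near zero.
- **Disagreements:** before any pushing, the wrist-camera fit differed from the top camera by about 2 mm and 1°. A later wrist fit of the slot, before the bar was pushed, gave −71° with residuals over 50 pixels. I ignored it as a bad fit, because the top fit was consistent and the bar went in freely.

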